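# Stow a jar in the locking rocker-lid chill bin

## Robot

A 6-joint arm with a two-finger parallel gripper is mounted at the origin on the work surface. World frame = base frame: x ahead of the robot, y to its left, z up, the work surface at z = 0. Lengths are in m, angles in rad, forces in N, time in s.
With the tool pointing down it reaches from about 0.35 to 0.725 m from the base axis. Payload 6 kg.
Tool frame: the origin (TCP) lies at the very end of the fingers, on their centre line; the grasp point (between the pads) lies 19 mm behind it (robot.tcp_to_grasp is the distance from the TCP to the grasp point, in m); z points along the fingers, x is the direction in which the jaws open and shut, and the axes are right-handed (so a half turn about z gives the same grasp; the last joint's range is limited). The gripper opens to 85 mm and grips with 20 to 120 N. Pads are 22 mm wide; open, the fingers measure 114 mm over their backs; the gripper's body (76 mm by 85 mm) begins 54 mm behind the grasp point. The pads swing forward as they close: fully open they stand 13 mm farther back than shut.
Start: joints at [1.616, 0.04, 0.085, 0, -1.615, -0.334], TCP at [0.171, 0.575, 0.231] pointing down, gripper open.
Joint ranges: [-2.56, 2.56], [-1.29, 2.01], [-1.08, 1.49], [-3.29, 1.98], [-2.81, -0.18], [-2.99, 2.99]. Speed limits (rad/s): [2.57, 2.57, 3.01, 3.14, 3.14, 3.14].

## Interface

Orientations are given as a unit quaternion [w, x, y, z].
In Python, from workcell import robot, viewer gives the robot as it stands. The module is installed in compiled form; this text tells all that it offers.
- The arm moves only by the tool arm_command, never from a script. Its argument "moves" is a list of rows, each an object with "slide": the shift along the tool's x, y, z in mm, a list of three; "angular": the turn, a rotation vector about the tool's x, y, z in rad, a list of three; "gripper": the finger opening in mm, from 0 to 85.4. In form: [{"slide": [x, y, z], "angular": [ax, ay, az], "gripper": gripper}, ...]. A call has 1 to 20 rows; each row shifts and turns the commanded pose from where the row before left it, along the tool's axes as they then stand; what a row does not reach is not made up. A row lasts 1/8 s, in which the tool goes at most 62.5 mm and 10.7 degrees, less where a joint would pass 70% of its speed; a pose out of reach is approached as far as the arm can. A call is refused whole if a number of a shift passes 62.5 or a number of a turn 0.188, either way. A call with a gripper value outside its range is refused whole. The fingers move at their own pace and stop on an object; the grip force is fixed at half the most. Time passes only in rows, so rows that do not move let the fingers close. It gives the time, the measured TCP pose, the force and the opening at its end, in the units of the state.
- robot.get_state(): the state, without advancing time (a new reading comes with each control period).
- viewer.camera(name): name is "scene" or "top" or "wrist"; returns (picture, depth): 420x560x3 uint8, red, green, blue; 420x560 float32, m along the optical axis (not along the pixel's ray), 0 where there is no reading.
- viewer.camera_params(name): a dict with "fx", "fy", "cx", "cy" (pixels), "R" (3x3) and "t" (3): a world point X has camera coordinates R X + t. Camera axes: x right, y down, z forward; pixel columns grow to the right and rows downward; lengths in m; the calibration is good to about 2 mm. A picture is of the moment at which its call begins: read the wrist's pose just before it. camera_params takes no time and is no camera call; for the wrist camera it gives the pose at the moment of the call.
- robot.job_done(): hands the job in, once; it reports no verdict.
The state is a dict: "time_s": time; "joint_positions": joint angles; "dq": joint speeds; "tau": joint torques, N m; "eef_pos": TCP position; "eef_rot": TCP orientation; "ft_force": force on the tool from outside, world axes, zero at the start; "torque": the same for the moment, N m; "width": finger opening in m.
Only numpy, scipy, OpenCV 4.12 (cv2) and the standard library are available. Lean on these libraries where they do the work, as an engineer would, in place of code of your own. Each camera call takes 0.05 s, during which the arm holds its last target. There are 200 camera calls.

## Task

Put the red-capped jar away in the chill bin: slide the red bolt out to free the blue lid, press the yellow paddle down with the fingertips so that the lid tips wide open, and set the jar standing on the bin floor without dropping it. Then swing the lid fully shut and slide the bolt all the way home to lock it. Do not knock the wire shelf that hangs over the paddle, and leave the green-capped jar, the sauce bottle and the steel pan where they stand.

Things in the scene. Friction and masses are not known exactly. Their poses are not given: they have to be found in the camera images.
- bin: White open-topped chill bin, fixed to the table, 200 (x) x 240 (y) x 118 mm high, walls and floor 6 mm. Origin: centre of its underside, on the table; x away from the robot at yaw 0, y left, z up. Blue lid hinged along its right (-y) side, on a line along x at y = -124, z = 124 mm. A grey bracket on its left (y 120 to 220, top z = 118 mm) carries the red bolt.
- lid (a joint): Angle of the blue lid (rad): 0 shut, to 1.2 wide open as its left (+y) edge rises. The lid and the yellow paddle beyond the hinge rock together like a seesaw. The hinge is stiff: the lid stays where it is left. While the bolt is home the lid rises only about 0.02. At 1.2 the bin is open to the sky from y = -30 to +114 mm (bin frame).
- lid_hinge (a point): Middle of the lid's hinge line. It turns with the lid: x along the hinge, y towards the lid's free edge, z out of its upper face. The lid is a flat plate 200 x 246 x 8 mm with its mid-plane through the hinge line; shut, its top is at z = 128 mm.
- lid_edge (a point): Middle of the lid's free edge, 246 mm from the hinge, at mid-thickness. Shutting the lid takes about 1 to 2 N pushed on its upper face near this edge.
- paddle_pad (a point): On the upper face of the yellow paddle (black ribs; 70 (x) x 100 x 8 mm plate going right, -y, from the hinge), mid-width (bin x = 30), 70 mm from the hinge. Axes as point lid_hinge. The paddle slopes 0.6 rad up when the lid is shut, 0.6 rad down at 1.2. Pressed straight down with the fingertips at bin y = -194, from z = 177 to about 80 mm, it opens the lid fully; takes 7 to 10 N.
- bolt (a joint): Travel of the slide bolt (m): 0 home (locked, its steel tongue 27 mm over the lid's edge, 5 mm above it) to 0.040 fully out, along the bin's +y. From 0.030 the lid is free. It slides with about 2 N and stays where it is left. It goes home only over a shut lid.
- bolt_fin (a point): Centre of the bolt's upright red fin, to be grasped or pushed: 40 (along bin x) x 14 (along bin y) x 50 mm high. Moves with the bolt; home it is at (-50, 160, 166 mm) in the bin's frame, top at z = 191 mm. The tongue's steel plate lies at its foot, top at z = 141 mm.
- rack: Narrow green wire shelf on two posts, fixed beside the bin; origin and axes coincide with the bin's. Deck: x -45 to 240, y -215 to -140, z 320 to 350 mm, with two small bottles on it at x above 90. Posts 22 mm thick at x = 230, y = -204 and -151, to z = 480. It hangs over the paddle: reach in from the right (-y) side leaning 30 to 40 degrees, fingers pointing left (+y) and down.
- jar_red: The jar to put away: white, with a red screw cap, 62 mm in diameter, 100 mm high, about 0.3 kg. Origin: centre of its underside; z up its axis. Stands on the table to the right of the bin, nearer the robot; it and the green-capped jar trade places.
- jar_red_center (a point): Centre of the red-capped jar, half-way up (50 mm above its underside); z up its axis.
- jar_green_center (a point): Centre of a like jar with a green cap, same size, to be left alone.
- tray_center (a point): Centre (28 mm up) of a steel pan with a black lid, 90 x 150 x 56 mm, with a small loop handle to 73 mm, to be left alone.
- sauce_center (a point): Centre (85 mm up) of an orange sauce bottle 56 mm in diameter and 170 mm high, to be left alone.

How it is judged:
On the way, in this order (a step that is already met when the one before it is completed fails the run):
1. the bolt is slid out at least 30 mm, the lid still shut (value of joint bolt above 0.03 m and value of joint lid below 0.05 rad), for 0.1 s.
2. the lid is tipping up (past 0.3 rad) with the fingers on the paddle (grasp point within 80 mm of the pad) (value of joint lid above 0.3 rad and distance between the grasp point and paddle_pad below 0.08 m).
3. the lid is wide open (past 1.0 rad) (value of joint lid above 1 rad), for 0.2 s.
4. the red-capped jar stands on the bin floor, let go (x of jar_red_center in the frame of bin between -0.075 and 0.075 m and y of jar_red_center in the frame of bin between -0.095 and 0.095 m and z of jar_red_center in the frame of bin between 0.03 and 0.068 m and angle between jar_red_center's own z axis and vertical below 0.2 rad and contact force between the fingers and jar_red below 0.2 N), for 0.3 s.
5. the lid is shut (within 0.04 rad) over the jar (all of step 4 and value of joint lid below 0.04 rad), for 0.2 s.
At the end, for the whole second after the job is handed in: The red-capped jar stands on the floor inside the bin (leaning less than 0.2 rad, its centre less than 68 mm above the bin's underside, at rest, not held), the lid is shut to within 0.04 rad and the bolt is home to within 8 mm (all of step 5 and value of joint bolt below 0.008 m and linear speed of jar_red below 0.02 m/s); the robot touches nothing.
It fails at once if the jar is dropped or thrown (over 0.6 m/s while out of the fingers) (linear speed of jar_red above 0.6 m/s and contact force between the fingers and jar_red below 0.1 N).
It fails at once if the wire shelf is struck with over 15 N (contact force between anything else and rack above 15 N).
It fails at once if the green-capped jar, the sauce bottle or the steel pan is moved over 30 mm (distance of any of jar_green_center, sauce_center, tray_center from where it was at the start of the episode above 0.03 m).
It also fails if it takes over 72 s, if anything falls off the work surface, if the arm or the gripper's body presses on something with over 40 N, if the wrist force passes 120 N, or if a joint passes its speed limit or range.

## Working session

There is one attempt and no reset: what is moved stays moved. The work goes in short steps, Python scripts to look and compute and a tool call to move; the robot and the scene stay as the last step left them, time stands still between calls to the robot, and variables do not carry over. Pictures are saved under pics/ and viewed, about 8 in all and at most 12, crops included, and the job is handed in when it is done.

Besides the shell and the picture viewer there is one more tool, called as a command line: name --argument value ..., lists and objects as JSON in quotes. arm_command: Moves the arm, as the interface text tells. Its arguments: {"type":"object","properties":{"moves":{"type":"array"}},"required":["moves"]}

```bash
mkdir -p pics; python3 - <<'E'
from workcell import robot, viewer
import cv2,numpy as np
s=robot.get_state();print(s)
ims=[]
for n in("scene","top"):
    p,d=viewer.camera(n);np.savez("%s0.npz"%n,p=p,d=d);cv2.imwrite(f"pics/{n}0.png",p[:,:,::-1]);c=viewer.camera_params(n);print(n,c)
E
```

```text
{'time_s': 0.0, 'joint_positions': array([ 1.61570729e+00,  4.08328213e-02,  8.38038295e-02, -4.86589652e-04,
       -1.61549666e+00, -3.33711424e-01]), 'dq': array([ 0.00057263, -0.00041392,  0.00221991,  0.00241692, -0.00038829,
        0.00141252]), 'tau': array([ 6.24546192e-05, -3.68204284e+01,  3.47402108e+01,  6.93210572e+00,
       -5.48133903e-03, -1.45988940e-05]), 'eef_pos': array([0.17069454, 0.57486301, 0.23025862]), 'eef_rot': array([-6.86572016e-04, -5.98003884e-01,  8.01492700e-01, -5.79085969e-04]), 'ft_force': array([-0.65549441, -0.21098344,  0.03714761]), 'torque': array([ 0.04253452,  0.02988655, -0.01624539]), 'width': 0.08515848216353857}
scene {'fx': 452.22696323229763, 'fy': 452.22696323229763, 'cx': 278.49557269921394, 'cy': 211.0501801826423, 'R': array([[ 0.07416004,  0.99721662,  0.00770068],
       [ 0.93436966, -0.06678361, -0.34999042],
       [-0.34850198,  0.03315058, -0.93672163]]), 't': array([-0.01077053, -0.4639637 ,  1.33291129])}
top {'fx': 545.9774249392252, 'fy': 545.9774249392252, 'cx': 270.60308210365304, 'cy': 207.83234694777767, 'R': array([[ 0.00783789, -0.99986662,  0.01432892],
       [-0.99417471, -0.00933206, -0.10737579],
       [ 0.10749519, -0.01340385, -0.99411525]]), 't': array([-0.02768098,  0.57003737,  1.22498854])}
```

View pics/scene0.png

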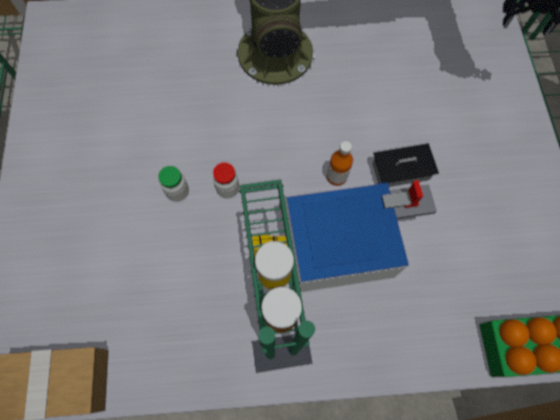

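View pics/top0.png

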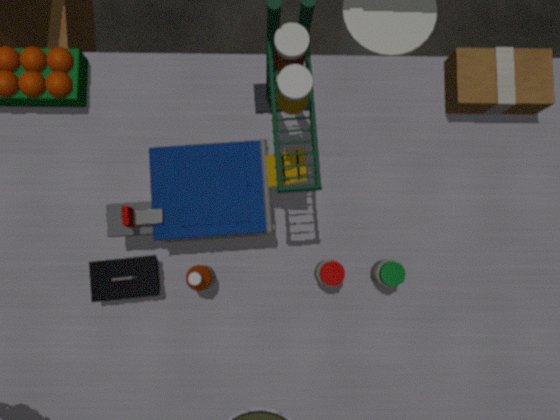

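The scene view shows the blue lid at about (345,232), the red fin at (415,193), the paddle under the shelf at (270,243), and the red cap at (225,173). In the top view the lid is at (210,190), the fin at (127,215), the red cap at (331,273) and the green one at (391,273).

```bash
cat > h.py <<'E'
import numpy as np,cv2
from workcell import robot,viewer
from scipy.spatial.transform import Rotation as Ro
def ray(c,uv,z):
    uv=np.atleast_2d(uv).astype(float);R,t=c["R"],c["t"]
    d=np.c_[(uv[:,0]-c["cx"])/c["fx"],(uv[:,1]-c["cy"])/c["fy"],np.ones(len(uv))]@R
    o=-R.T@t
    return o+d*((z-o[2])/d[:,2])[:,None]
def mask(p,h0,h1,s=120,v=60):
    hsv=cv2.cvtColor(p,cv2.COLOR_RGB2HSV);m=cv2.inRange(hsv,(max(h0,0),s,v),(h1,255,255))
    if h0<0:m|=cv2.inRange(hsv,(180+h0,s,v),(180,255,255))
    return m
def blobs(m,amin=40):
    n,l,st,ce=cv2.connectedComponentsWithStats(m)
    return [(st[i,4],ce[i],(l==i).astype(np.uint8)) for i in range(1,n) if st[i,4]>amin]
E
python3 - <<'E'
from h import *
for n in("top","scene"):
    p=np.load(n+"0.npz")["p"];c=viewer.camera_params(n)
    b=max(blobs(mask(p,100,130,120,50)),key=lambda b:b[0])
    cn=max(cv2.findContours(b[2],0,2)[0],key=cv2.contourArea)
    w=ray(c,cn[:,0],0.128)[:,:2]
    r=cv2.minAreaRect((w*1000).astype(np.float32));print(n,"lid",r)
    for nm,h in(("red",(-6,6)),("green",(50,80)),("orange",(6,18)),("yellow",(20,32))):
        for a,ce,m in blobs(mask(p,*h,110,60),25): print(nm,a,ce.round(1),ray(c,ce,0.1).round(4)[0])
E
```

```text
top lid ((597.4006958007812, 114.63087463378906), (197.52427673339844, 237.00071716308594), 4.591257572174072)
red 144 [125.2 215.6] [0.5428 0.2923 0.1   ]
red 498 [331.9 273.3] [ 0.4226 -0.1547  0.1   ]
green 98 [274.    3.6] [ 1.0282 -0.0258  0.1   ]
green 64 [308.    2.2] [ 1.0324 -0.103   0.1   ]
green 713 [289.7 131.7] [ 0.7322 -0.0627  0.1   ]
green 26 [19.  49.3] [0.9128 0.5416 0.1   ]
green 26 [45.3 49.7] [0.9126 0.4832 0.1   ]
green 346 [74.  73.9] [0.8577 0.417  0.1   ]
green 55 [19.1 71.2] [0.8623 0.5384 0.1   ]
green 63 [45.7 71.4] [0.8627 0.4799 0.1   ]
green 69 [19.6 95.2] [0.8076 0.5343 0.1   ]
green 73 [46.1 95.7] [0.8072 0.4759 0.1   ]
green 473 [392.  273.5] [ 0.423  -0.2842  0.1   ]
orange 3570 [38.8 63. ] [0.8819 0.4959 0.1   ]
orange 2084 [475.7  75.4] [ 0.8659 -0.4797  0.1   ]
orange 1956 [533.7  75.7] [ 0.867  -0.6107  0.1   ]
orange 330 [200.9 277.2] [0.412  0.1261 0.1   ]
yellow 149 [293.  106.4] [ 0.7896 -0.0699  0.1   ]
yellow 58 [293.5 150.7] [ 0.6895 -0.0712  0.1   ]
yellow 308 [271.2 170.4] [ 0.6453 -0.0226  0.1   ]
yellow 119 [289.4 159.8] [ 0.6692 -0.0
[... 690 characters left out ...]
.817  0.5365 0.1   ]
green 45 [524.2 319.6] [0.8175 0.4778 0.1   ]
green 478 [500.9 347.9] [0.871  0.4136 0.1   ]
green 47 [556.5 342.6] [0.8692 0.5335 0.1   ]
green 70 [530.4 344.9] [0.8698 0.4771 0.1   ]
green 52 [287.3 344.4] [ 0.831  -0.0333  0.1   ]
green 53 [537.7 371.2] [0.922  0.4781 0.1   ]
orange 183 [6.6 7.7] [-0.1243 -0.7391  0.1   ]
orange 378 [340.7 161.9] [0.4157 0.1308 0.1   ]
orange 2578 [531.5 344.7] [0.8694 0.4795 0.1   ]
orange 34 [281.6 329.2] [ 0.7993 -0.0428  0.1   ]
orange 3275 [ 75.4 381.2] [ 0.871  -0.4691  0.1   ]
orange 1677 [ 12.8 384.9] [ 0.8688 -0.5946  0.1   ]
yellow 238 [266.1 239. ] [ 0.5975 -0.0627  0.1   ]
yellow 218 [273.7 281.8] [ 0.6969 -0.0523  0.1   ]
```

```bash
cat >> h.py <<'E'
YAW=0.0794;B=np.array([.5969,.1128,0]);RB=Ro.from_euler("z",YAW)
def b2w(p):return RB.apply(np.array(p)/1000)+B
def w2b(p):return RB.inv().apply(np.array(p)-B)*1000
def st():
    s=robot.get_state();q=s["eef_rot"];return s,Ro.from_quat([q[1],q[2],q[3],q[0]])
def orient(x,z):  # tool x,z in bin frame
    z=np.array(z,float);z/=np.linalg.norm(z);x=np.array(x,float);x-=z*(x@z);x/=np.linalg.norm(x)
    return RB*Ro.from_matrix(np.c_[x,np.cross(z,x),z])
def go(p,R):
    """tool-frame turn (first) then slide mm in the turned frame; p world, also slide in the current frame"""
    s,C=st();r=(C.inv()*R).as_rotvec();d=np.array(p)-s["eef_pos"]
    print("t",round(s["time_s"],2),"bin",w2b(s["eef_pos"]).round(1),"turn",r.round(3),"slide after turn",(R.inv().apply(d)*1000).round(1),"before",(C.inv().apply(d)*1000).round(1),"F",s["ft_force"].round(1),"w",round(s["width"]*1000,1))
E
python3 - <<'E'
from h import *
print(b2w([-50,160,166]))
for n,uv in(("top",(125.2,215.6)),("scene",(414.9,193.5))):
    print(ray(viewer.camera_params(n),uv,.17), w2b(ray(viewer.camera_params(n),uv,.17)[0]))
go(b2w([-50,160,260]),orient([0,-1,0],[0,0,-1]))
E
```

```text
[0.53436687 0.26833009 0.166     ]
[[0.53655462 0.27460498 0.17      ]] [-47.32143727 166.08159733 170.        ]
[[0.53823047 0.27043697 0.17      ]] [-45.98146122 161.79379677 170.        ]
t 0.1 bin [-388.2  494.5  230.4] turn [ 0.    -0.002 -0.368] slide after turn [ 334.5 -338.2  -29.6] before [ 190.4 -435.9  -29.3] F [ 0.2 -0.5 -0.7] w 85.4
```

arm_command --moves '[{"slide":[0,0,-15],"angular":[0,0,-0.184],"gripper":85},{"slide":[0,0,-15],"angular":[0,0,-0.184],"gripper":85},{"slide":[28,-28,0],"angular":[0,0,0],"gripper":60},{"slide":[34,-34,0],"angular":[0,0,0],"gripper":60},{"slide":[34,-34,0],"angular":[0,0,0],"gripper":60},{"slide":[34,-34,0],"angular":[0,0,0],"gripper":60},{"slide":[34,-34,0],"angular":[0,0,0],"gripper":60},{"slide":[34,-34,0],"angular":[0,0,0],"gripper":60},{"slide":[34,-34,0],"angular":[0,0,0],"gripper":60},{"slide":[34,-34,0],"angular":[0,0,0],"gripper":60},{"slide":[34,-34,0],"angular":[0,0,0],"gripper":60},{"slide":[20,-23,0],"angular":[0,0,0],"gripper":60},{"slide":[0,0,0],"angular":[0,0,0],"gripper":60}]'

```text
time_s: 1.72
eef_pos: [0.5192, 0.2802, 0.2602]
eef_rot: [0.001, 0.734, -0.68, -0.0]
ft_force: [0.3, 0.6, 0.7]
width: 0.0595
```

```bash
python3 - <<'E'
from h import *
go(b2w([-48,162,150]),orient([0,-1,0],[0,0,-1]))
c=viewer.camera_params("wrist");p,d=viewer.camera("wrist");cv2.imwrite("pics/w1.png",p[:,:,::-1])
for a,ce,m in blobs(mask(p,-6,6,110,60),200):
    r=cv2.minAreaRect(np.argwhere(m)[:,::-1].astype(np.float32));print(a,ce,r,w2b(ray(c,ce,.191)[0]),np.median(d[m>0]))
b=max(blobs(mask(p,100,130,120,50)),key=lambda b:b[0])
print(st()[0]["joint_positions"].round(3))
E
```

```text
t 1.73 bin [-64.2 173.1 260.2] turn [ 0.001 -0.001 -0.003] slide after turn [ 11.1 -16.2 110.2] before [ 10.9 -16.4 110.2] F [0.3 0.6 0.7] w 59.5
1440 [289.87222222 192.64027778] ((290.0, 195.5), (63.0, 34.0), 90.0) [-43.08761655 166.31946386 191.        ] 0.22067603
[ 0.836  0.02   0.117 -0.    -1.67   0.812]
```

View pics/w1.png

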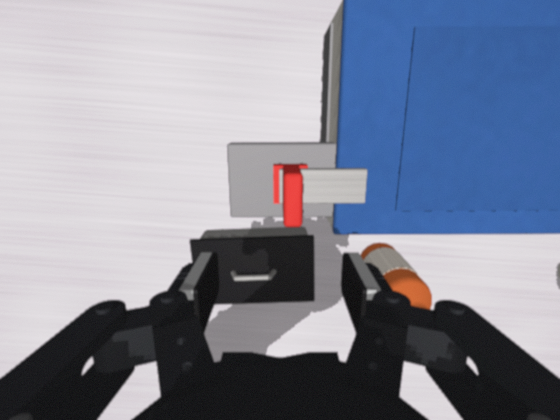

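```bash
python3 - <<'E'
from h import *
c=viewer.camera_params("wrist")
print(w2b(ray(c,[(335,233),(343,1)],.128)), w2b(ray(c,[(284,227),(302,227),(284,170),(302,170)],.191)))
E
```

```text
[[-97.40996148 122.44917169 128.        ]
 [ 92.49413734 125.11783805 128.        ]] [[-69.06729516 171.34534715 191.        ]
 [-69.11725738 158.41519673 191.        ]
 [-27.94983389 171.38177026 191.        ]
 [-27.99188946 159.11290855 191.        ]]
```

The wrist view shows the fin's top face at about columns 284-302, rows 170-227, i.e. bin (-48,165). The lid's near-left corner at (335,233) agrees with the bin pose to 2-3 mm.

arm_command --moves '[{"slide":[8.5,-16,10],"angular":[0,0,0],"gripper":60},{"slide":[0,0,30],"angular":[0,0,0],"gripper":60},{"slide":[0,0,35],"angular":[0,0,0],"gripper":60},{"slide":[0,0,25],"angular":[0,0,0],"gripper":60},{"slide":[0,0,10],"angular":[0,0,0],"gripper":60},{"slide":[0,0,0],"angular":[0,0,0],"gripper":5},{"slide":[0,0,0],"angular":[0,0,0],"gripper":5},{"slide":[0,0,0],"angular":[0,0,0],"gripper":5},{"slide":[0,0,0],"angular":[0,0,0],"gripper":5},{"slide":[0,0,0],"angular":[0,0,0],"gripper":5}]'

```text
time_s: 3.02
eef_pos: [0.5353, 0.2746, 0.1529]
eef_rot: [-0.001, 0.735, -0.679, 0.0]
ft_force: [-0.8, -0.1, 6.0]
width: 0.0137
```

arm_command --moves '[{"slide":[-4,0,-2],"angular":[0,0,0],"gripper":5},{"slide":[-8,0,0],"angular":[0,0,0],"gripper":5},{"slide":[-8,0,0],"angular":[0,0,0],"gripper":5},{"slide":[-8,0,0],"angular":[0,0,0],"gripper":5},{"slide":[-8,0,0],"angular":[0,0,0],"gripper":5},{"slide":[-5,0,0],"angular":[0,0,0],"gripper":5},{"slide":[0,0,0],"angular":[0,0,0],"gripper":5},{"slide":[0,0,0],"angular":[0,0,0],"gripper":5}]'

```text
time_s: 4.03
eef_pos: [0.5324, 0.3096, 0.1529]
eef_rot: [0.005, 0.733, -0.68, 0.003]
ft_force: [5.4, -19.8, -0.9]
width: 0.0133
```

```bash
sed -i 's/^YAW.*/YAW=0.082;B=np.array([.5984,.1148,0]);RB=Ro.from_euler("z",YAW)/' h.py; python3 - <<'E'
from h import *
go(b2w([-200,150,400]),orient([1,0,0],[0,0,-1]))
E
```

```text
t 4.03 bin [-49.8 199.6 152.9] turn [ 0.01  -0.007 -1.577] slide after turn [-150.2   49.6 -247.1] before [  53.2  150.4 -246.2] F [  5.4 -19.8  -0.9] w 13.3
```

arm_command --moves '[{"slide":[2,0,0],"angular":[0,0,0],"gripper":45},{"slide":[2,0,0],"angular":[0,0,0],"gripper":45},{"slide":[0,0,0],"angular":[0,0,0],"gripper":45},{"slide":[0,0,-15],"angular":[0,0,0],"gripper":45},{"slide":[0,0,-35],"angular":[0,0,0],"gripper":45},{"slide":[0,0,-40],"angular":[0,0,0.174],"gripper":0},{"slide":[0,0,-40],"angular":[0,0,0.174],"gripper":0},{"slide":[0,0,-25],"angular":[0,0,0.174],"gripper":0},{"slide":[0,0,0],"angular":[0,0,0.174],"gripper":0},{"slide":[0,0,0],"angular":[0,0,0.174],"gripper":0},{"slide":[0,0,0],"angular":[0,0,0.174],"gripper":0},{"slide":[0,0,0],"angular":[0,0,0.174],"gripper":0},{"slide":[0,0,0],"angular":[0,0,0.174],"gripper":0},{"slide":[0,0,0],"angular":[0,0,0.174],"gripper":0},{"slide":[0,0,0],"angular":[0,0,0],"gripper":0}]'

```text
time_s: 5.9
eef_pos: [0.5318, 0.3116, 0.3095]
eef_rot: [0.001, -0.043, 0.999, 0.0]
ft_force: [0.1, -0.5, -0.3]
width: -0.0001
```

```bash
python3 - <<'E'
from h import *
go(b2w([-180,-300,310]),orient([-1,0,0],[0,0,-1]))
print(st()[0]["joint_positions"].round(3))
c=viewer.camera_params("top");p,d=viewer.camera("top");cv2.imwrite("pics/t1.png",p[:,:,::-1])
for a,ce,m in blobs(mask(p,-6,6,110,60),60):
    print(a,ce,w2b(ray(c,ce,.17)[0]))
E
```

```text
t 5.9 bin [-50.3 201.6 309.5] turn [0.001 0.001 0.004] slide after turn [ 1.297e+02 -5.016e+02 -5.000e-01] before [ 131.7 -501.1   -1. ] F [ 0.1 -0.5 -0.3] w -0.1
[ 0.855  0.106  0.297  0.    -1.761 -0.769]
123 [106.4796748  216.43902439] [-47.50212558 202.2040285  170.        ]
500 [331.912 273.292] [-195.84820187 -245.43821403  170.        ]
```

The bolt is out: the top camera puts the fin at bin y 202 against 164 before, so about 38 mm. Next I cross to the right side.

arm_command --moves '[{"slide":[13,-30,0],"angular":[0,0,0],"gripper":0},{"slide":[13,-45,0],"angular":[0,0,0],"gripper":0},{"slide":[13,-50,0],"angular":[0,0,0],"gripper":0},{"slide":[13,-50,0],"angular":[0,0,0],"gripper":0},{"slide":[13,-50,0],"angular":[0,0,0],"gripper":0},{"slide":[13,-50,0],"angular":[0,0,0],"gripper":0},{"slide":[13,-50,0],"angular":[0,0,0],"gripper":0},{"slide":[13,-50,0],"angular":[0,0,0],"gripper":0},{"slide":[13,-50,0],"angular":[0,0,0],"gripper":0},{"slide":[13,-45,0],"angular":[0,0,0],"gripper":0},{"slide":[0,-31,0],"angular":[0,0,0],"gripper":0},{"slide":[0,0,0],"angular":[-0.165,0,0],"gripper":0},{"slide":[0,0,0],"angular":[-0.165,0,0],"gripper":0},{"slide":[0,0,0],"angular":[-0.165,0,0],"gripper":0},{"slide":[0,0,0],"angular":[-0.165,0,0],"gripper":0},{"slide":[0,0,0],"angular":[0,0,0],"gripper":0}]'

```text
time_s: 7.95
eef_pos: [0.4443, -0.2007, 0.306]
eef_rot: [-0.014, -0.039, 0.945, 0.326]
ft_force: [1.0, 0.5, 1.0]
width: -0.0002
```

```bash
python3 - <<'E'
from h import *
go(b2w([30,-310,260]),orient([-1,0,0],[0,np.sin(.66),-np.cos(.66)]))
print(st()[0]["joint_positions"].round(3))
E
```

```text
t 7.95 bin [-179.4 -301.8  306. ] turn [ 0.004 -0.002 -0.001] slide after turn [-209.4  -34.7   31.3] before [-209.5  -34.7   30.8] F [1.  0.5 1. ] w -0.2
[-0.476  0.093  0.355 -0.658 -2.119  0.288]
```

arm_command --moves '[{"slide":[-30,-5,4],"angular":[0,0,0],"gripper":0},{"slide":[-40,-7,6],"angular":[0,0,0],"gripper":0},{"slide":[-40,-7,6],"angular":[0,0,0],"gripper":0},{"slide":[-40,-7,6],"angular":[0,0,0],"gripper":0},{"slide":[-40,-6,6],"angular":[0,0,0],"gripper":0},{"slide":[-19,-3,3],"angular":[0,0,0],"gripper":0},{"slide":[0,0,0],"angular":[0,0,0],"gripper":0}]'

```text
time_s: 8.82
eef_pos: [0.6542, -0.1883, 0.2618]
eef_rot: [-0.014, -0.042, 0.945, 0.323]
ft_force: [-0.4, 0.5, -0.5]
width: 0.0
```

```bash
python3 - <<'E'
from h import *
o=orient([-1,0,0],[0,np.sin(.66),-np.cos(.66)])
go(b2w([30,-194,185]),o)
print(st()[0]["joint_positions"].round(3))
c=viewer.camera_params("wrist");p,d=viewer.camera("wrist")
cv2.imwrite("pics/w2.png",p[:,:,::-1])
np.savez("w2.npz",p=p,d=d,**c)
for a,ce,m in blobs(mask(p,20,32,110,60),60):
    print(a,ce,w2b(ray(c,ce,.17)[0]),np.median(d[m>0]))
p,d=viewer.camera("scene");cv2.imwrite("pics/s2.png",p[:,:,::-1])
E
```

```text
t 8.82 bin [  30.8 -306.7  261.8] turn [-0.002 -0.003  0.005] slide after turn [  0.8  41.9 129.7] before [  0.2  42.1 129.7] F [-0.4  0.5 -0.5] w 0.0
[-0.34   0.534  0.823 -0.682 -2.058  0.16 ]
776 [281.72938144 231.27448454] [  28.20787877 -194.08702037  170.        ] 0.28507173
```

View pics/w2.png

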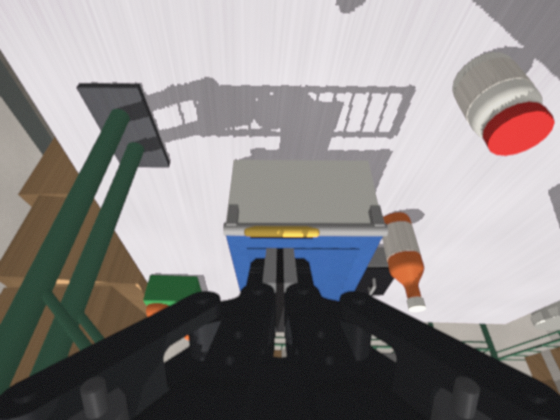

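View pics/s2.png

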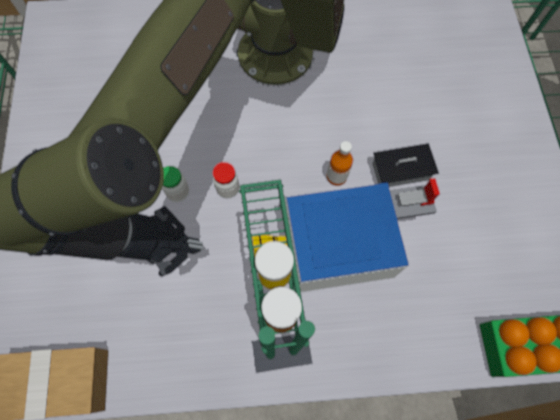

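The wrist view shows the paddle edge-on at (281,232), centred on bin x 28, and the hinge ends at (234,225) and (378,225). The scene view shows the tool coming in from the right, clear of the shelf.

arm_command --moves '[{"slide":[0,16,20],"angular":[0,0,0],"gripper":0},{"slide":[0,16,21],"angular":[0,0,0],"gripper":0},{"slide":[0,16,21],"angular":[0,0,0],"gripper":0},{"slide":[0,0,25],"angular":[0,0,0],"gripper":0},{"slide":[0,0,20],"angular":[0,0,0],"gripper":0},{"slide":[0,0,15],"angular":[0,0,0],"gripper":0},{"slide":[0,0,0],"angular":[0,0,0],"gripper":0}]'

```text
time_s: 9.8
eef_pos: [0.6433, -0.0771, 0.1955]
eef_rot: [-0.014, -0.04, 0.945, 0.324]
ft_force: [0.3, -0.4, 0.7]
width: -0.0001
```

```bash
python3 - <<'E'
from h import *
o=orient([-1,0,0],[0,np.sin(.66),-np.cos(.66)])
go(b2w([30,-194,177]),o)
print(st()[0]["joint_positions"].round(3))
E
```

```text
t 9.8 bin [  29.  -194.9  195.5] turn [-0.    -0.002  0.002] slide after turn [ -1.  -10.6  15.2] before [ -1.  -10.6  15.2] F [ 0.3 -0.4  0.7] w -0.1
[-0.194  0.367  0.478 -0.655 -1.829  0.154]
```

arm_command --moves '[{"slide":[0,-7.4,9.5],"angular":[0,0,0],"gripper":0},{"slide":[0,-7.4,9.5],"angular":[0,0,0],"gripper":0},{"slide":[0,-7.4,9.5],"angular":[0,0,0],"gripper":0},{"slide":[0,-7.4,9.5],"angular":[0,0,0],"gripper":0},{"slide":[0,-7.4,9.5],"angular":[0,0,0],"gripper":0}]'

```text
time_s: 10.42
eef_pos: [0.645, -0.08, 0.1377]
eef_rot: [-0.011, -0.04, 0.946, 0.322]
ft_force: [0.8, -4.5, 8.6]
width: -0.0001
```

arm_command --moves '[{"slide":[0,-7.4,9.5],"angular":[0,0,0],"gripper":0},{"slide":[0,-7.4,9.5],"angular":[0,0,0],"gripper":0},{"slide":[0,-7.4,9.5],"angular":[0,0,0],"gripper":0},{"slide":[0,-7.4,9.5],"angular":[0,0,0],"gripper":0},{"slide":[0,-7.4,9.5],"angular":[0,0,0],"gripper":0},{"slide":[0,0,0],"angular":[0,0,0],"gripper":0},{"slide":[0,0,0],"angular":[0,0,0],"gripper":0}]'

```text
time_s: 11.3
eef_pos: [0.6454, -0.079, 0.08]
eef_rot: [-0.01, -0.041, 0.945, 0.323]
ft_force: [-3.1, -0.6, 16.5]
width: 0.0001
```

```bash
python3 - <<'E'
from h import *
o=orient([-1,0,0],[0,np.sin(.66),-np.cos(.66)])
go(b2w([30,-194,77]),o)
print(st()[0]["joint_positions"].round(3))
c=viewer.camera_params("top");p,d=viewer.camera("top")
m=mask(p,100,130,100,40)>0
vu=np.argwhere(m);z=d[m];X=np.c_[(vu[:,1]-c["cx"])/c["fx"]*z,(vu[:,0]-c["cy"])/c["fy"]*z,z]
W=w2b((X-c["t"])@c["R"]);W=W[(abs(W[:,0])<110)&(abs(W[:,1])<140)&(W[:,2]>110)]
print(len(W)); s=np.cov(W.T);print(np.linalg.eigh(s)[1][:,0],W.max(0),W.mean(0))
E
```

```text
t 11.3 bin [  31. -197.   80.] turn [-0.002  0.004  0.006] slide after turn [1.  0.6 4.2] before [1.  0.6 4.2] F [-3.1 -0.6 16.5] w 0.1
[-0.193  0.427  0.34  -0.634 -1.664  0.277]
5091
[-0.00257532 -0.92883401  0.37048718] [ 97.51806633 -35.32046356 357.56227157] [ -2.55514195 -76.1990342  264.60949177]
```

Lid normal gives 1.19 rad, so it is wide open. I retreat along the tool, then go to the jar.

arm_command --moves '[{"slide":[0,0,-25],"angular":[0,0,0],"gripper":0},{"slide":[0,0,-40],"angular":[0,0,0],"gripper":0},{"slide":[0,0,-45],"angular":[0,0,0],"gripper":0},{"slide":[0,0,-40],"angular":[0,0,0],"gripper":0},{"slide":[10,18,-23],"angular":[0,0,0],"gripper":20},{"slide":[30,18,-23],"angular":[0,0,0],"gripper":85},{"slide":[40,0,0],"angular":[0,0,0],"gripper":85},{"slide":[40,0,0],"angular":[0,0,0],"gripper":85},{"slide":[40,0,0],"angular":[0,0,0],"gripper":85},{"slide":[40,0,0],"angular":[0,0,0],"gripper":85},{"slide":[26,0,0],"angular":[0,0,0],"gripper":85},{"slide":[0,0,0],"angular":[0.165,0,0],"gripper":85},{"slide":[0,0,0],"angular":[0.165,0,0],"gripper":85},{"slide":[0,0,0],"angular":[0.165,0,0],"gripper":85},{"slide":[0,0,0],"angular":[0.165,0,0],"gripper":85},{"slide":[0,0,0],"angular":[0,0,0],"gripper":85}]'

```text
time_s: 13.35
eef_pos: [0.4262, -0.1865, 0.2519]
eef_rot: [0.0, -0.045, 0.999, -0.001]
ft_force: [-0.1, 0.1, 0.2]
width: 0.0851
```

```bash
python3 - <<'E'
from h import *
o=orient([-1,0,0],[0,0,-1])
c=viewer.camera_params("wrist");p,d=viewer.camera("wrist");cv2.imwrite("pics/w3.png",p[:,:,::-1])
go([.4235,-.154,.2],o)
for nm,h in(("red",(-6,6)),("green",(50,80))):
  for a,ce,m in blobs(mask(p,*h,110,50),300): print(nm,a,ce,ray(c,ce,.095),np.median(d[m>0]))
E
```

```text
t 13.4 bin [-196.2 -286.7  252.1] turn [0.001 0.001 0.005] slide after turn [ 0.1 33.1 52.1] before [-0.  33.1 52.1] F [ 0.1 -0.1  0.5] w 84.9
red 2209 [281.19058397 224.36668176] [[ 0.42169425 -0.15498015  0.095     ]] 0.3108507
green 2908 [294.45460798  87.3431912 ] [[ 0.42143786 -0.28530418  0.095     ]] 0.27545574
```

View pics/w3.png

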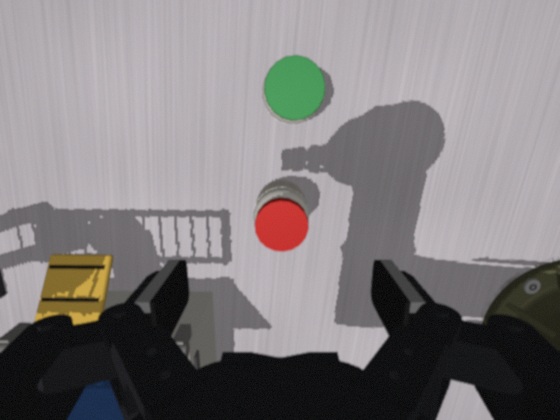

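The red cap is at (281,224), at world (0.422,-0.155), and the green jar at (294,87) is 130 mm away. I descend and grasp.

arm_command --moves '[{"slide":[1,33,10],"angular":[0,0,0],"gripper":85},{"slide":[0,0,40],"angular":[0,0,0],"gripper":85},{"slide":[0,0,40],"angular":[0,0,0],"gripper":85},{"slide":[0,0,40],"angular":[0,0,0],"gripper":85},{"slide":[0,0,35],"angular":[0,0,0],"gripper":85},{"slide":[0,0,25],"angular":[0,0,0],"gripper":85},{"slide":[0,0,12],"angular":[0,0,0],"gripper":85},{"slide":[0,0,0],"angular":[0,0,0],"gripper":50},{"slide":[0,0,0],"angular":[0,0,0],"gripper":50},{"slide":[0,0,0],"angular":[0,0,0],"gripper":50},{"slide":[0,0,0],"angular":[0,0,0],"gripper":50},{"slide":[0,0,0],"angular":[0,0,0],"gripper":50}]'

```text
time_s: 14.9
eef_pos: [0.4234, -0.1558, 0.0516]
eef_rot: [0.001, -0.042, 0.999, -0.001]
ft_force: [-0.6, -2.7, 5.9]
width: 0.0592
```

arm_command --moves '[{"slide":[0,0,-15],"angular":[0,0,0],"gripper":50},{"slide":[0,0,-35],"angular":[0,0,0],"gripper":50},{"slide":[0,0,-45],"angular":[0,0,0],"gripper":50},{"slide":[0,0,-45],"angular":[0,0,0],"gripper":50},{"slide":[0,0,-45],"angular":[0,0,0],"gripper":50},{"slide":[0,0,-45],"angular":[0,0,0],"gripper":50},{"slide":[0,10,-20],"angular":[0,0,0],"gripper":50},{"slide":[0,30,0],"angular":[0,0,0],"gripper":50},{"slide":[0,45,0],"angular":[0,0,0],"gripper":50},{"slide":[0,45,0],"angular":[0,0,0],"gripper":50},{"slide":[0,45,0],"angular":[0,0,0],"gripper":50},{"slide":[0,45,0],"angular":[0,0,0],"gripper":50},{"slide":[0,45,0],"angular":[0,0,0],"gripper":50},{"slide":[0,30,0],"angular":[0,0,0],"gripper":50},{"slide":[0,14,0],"angular":[0,0,0],"gripper":50},{"slide":[0,0,0],"angular":[0,0,0],"gripper":50}]'

```text
time_s: 16.9
eef_pos: [0.3961, 0.1533, 0.299]
eef_rot: [-0.001, -0.043, 0.999, -0.0]
ft_force: [-0.5, -0.3, -4.1]
width: 0.0592
```

```bash
python3 - <<'E'
from h import *
o=orient([-1,0,0],[0,0,-1])
go(b2w([0,55,58]),o)
E
```

```text
t 16.9 bin [-198.4   54.9  299. ] turn [-0.001 -0.002  0.004] slide after turn [-1.984e+02  1.000e-01  2.410e+02] before [-198.8   -0.5  240.6] F [-0.5 -0.3 -4.1] w 59.2
```

arm_command --moves '[{"slide":[-25,0,0],"angular":[0,0,0],"gripper":50},{"slide":[-40,0,0],"angular":[0,0,0],"gripper":50},{"slide":[-45,0,0],"angular":[0,0,0],"gripper":50},{"slide":[-45,0,0],"angular":[0,0,0],"gripper":50},{"slide":[-30,0,0],"angular":[0,0,0],"gripper":50},{"slide":[-13,0,5],"angular":[0,0,0],"gripper":50},{"slide":[0,0,30],"angular":[0,0,0],"gripper":50},{"slide":[0,0,40],"angular":[0,0,0],"gripper":50},{"slide":[0,0,40],"angular":[0,0,0],"gripper":50},{"slide":[0,0,40],"angular":[0,0,0],"gripper":50},{"slide":[0,0,35],"angular":[0,0,0],"gripper":50},{"slide":[0,0,25],"angular":[0,0,0],"gripper":50},{"slide":[0,0,15],"angular":[0,0,0],"gripper":50},{"slide":[0,0,0],"angular":[0,0,0],"gripper":50}]'

```text
time_s: 18.65
eef_pos: [0.5933, 0.1686, 0.0691]
eef_rot: [-0.001, -0.042, 0.999, -0.0]
ft_force: [0.2, -0.4, -2.6]
width: 0.0591
```

```bash
python3 - <<'E'
from h import *
o=orient([-1,0,0],[0,0,-1])
go(b2w([0,55,58]),o)
E
```

```text
t 18.65 bin [-0.6 54.1 69.1] turn [-0.001 -0.002  0.002] slide after turn [-0.6  0.9 11.1] before [-0.7  1.  11.1] F [ 0.2 -0.4 -2.6] w 59.1
```

arm_command --moves '[{"slide":[0,0,4],"angular":[0,0,0],"gripper":50},{"slide":[0,0,4],"angular":[0,0,0],"gripper":50},{"slide":[0,0,2],"angular":[0,0,0],"gripper":50},{"slide":[0,0,1],"angular":[0,0,0],"gripper":50},{"slide":[0,0,0],"angular":[0,0,0],"gripper":50}]'

```text
time_s: 19.27
eef_pos: [0.594, 0.1692, 0.0589]
eef_rot: [-0.0, -0.042, 0.999, -0.0]
ft_force: [0.6, 0.1, -4.6]
width: 0.0593
```

arm_command --moves '[{"slide":[0,0,1.5],"angular":[0,0,0],"gripper":50},{"slide":[0,0,1],"angular":[0,0,0],"gripper":50},{"slide":[0,0,0],"angular":[0,0,0],"gripper":50}]'

```text
time_s: 19.65
eef_pos: [0.5942, 0.1693, 0.0576]
eef_rot: [0.0, -0.042, 0.999, -0.0]
ft_force: [-4.3, -0.9, 5.8]
width: 0.0596
```

arm_command --moves '[{"slide":[0,0,0],"angular":[0,0,0],"gripper":70},{"slide":[0,0,0],"angular":[0,0,0],"gripper":80},{"slide":[0,0,0],"angular":[0,0,0],"gripper":80},{"slide":[0,0,0],"angular":[0,0,0],"gripper":80},{"slide":[0,0,-15],"angular":[0,0,0],"gripper":80},{"slide":[0,0,-30],"angular":[0,0,0],"gripper":80},{"slide":[0,0,-45],"angular":[0,0,0],"gripper":80},{"slide":[0,0,-50],"angular":[0,0,0],"gripper":80},{"slide":[0,0,-50],"angular":[0,0,0],"gripper":80},{"slide":[0,0,-50],"angular":[0,0,0],"gripper":80},{"slide":[0,0,0],"angular":[0,0,0],"gripper":80}]'

```text
time_s: 21.02
eef_pos: [0.5952, 0.169, 0.3035]
eef_rot: [0.005, -0.042, 0.999, 0.002]
ft_force: [-0.8, -0.7, -0.1]
width: 0.0805
```

```bash
python3 - <<'E'
from h import *
o=orient([-1,0,0],[0,0,-1])
go(b2w([-180,0,350]),o);print(st()[0]["joint_positions"].round(3))
c=viewer.camera_params("wrist");p,d=viewer.camera("wrist");cv2.imwrite("pics/w4.png",p[:,:,::-1])
for a,ce,m in blobs(mask(p,-6,6,110,50),300): print(a,ce,w2b(ray(c,ce,.106)[0]),np.median(d[m>0]))
E
```

```text
t 21.02 bin [  1.3  54.3 303.5] turn [0.003 0.01  0.001] slide after turn [181.3 -54.3 -46.5] before [180.9 -53.9 -48.5] F [-0.8 -0.7 -0.1] w 80.5
[ 0.601  0.101  0.28   0.002 -1.74  -0.517]
1786 [282.49888018 185.38129899] [ -0.25359506  55.09364781 106.        ] 0.34619153
1504 [329.58909574 332.23271277] [-61.06268973 246.21160058 106.        ] 0.3155479
```

View pics/w4.png

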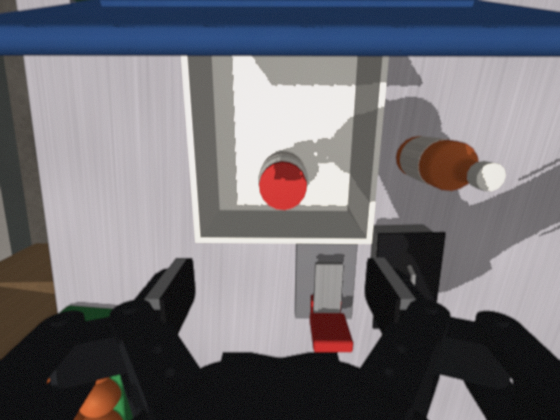

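The jar stands upright in the bin at (282,185), bin (0,55), released. The lid edge is across the top of the picture at row 40 and the bolt is out at (330,330). Next I go over the lid to its upper face with closed fingers.

arm_command --moves '[{"slide":[0,0,-30],"angular":[0,0,0],"gripper":0},{"slide":[0,0,-40],"angular":[0,0,0],"gripper":0},{"slide":[0,0,-30],"angular":[0,0,0],"gripper":0},{"slide":[0,0,0],"angular":[0,0,0],"gripper":0},{"slide":[12,-25,0],"angular":[0,0,0],"gripper":0},{"slide":[18,-40,0],"angular":[0,0,0],"gripper":0},{"slide":[18,-40,0],"angular":[0,0,0],"gripper":0},{"slide":[18,-40,0],"angular":[0,0,0],"gripper":0},{"slide":[0,-5,0],"angular":[0,0,0],"gripper":0},{"slide":[0,0,0],"angular":[0,0,0],"gripper":0}]'

```text
time_s: 22.32
eef_pos: [0.5407, 0.0142, 0.3953]
eef_rot: [-0.001, -0.042, 0.999, -0.0]
ft_force: [0.5, 0.1, -0.2]
width: 0.0
```

```bash
python3 - <<'E'
from h import *
o=orient([-1,0,0],[0,0,-1])
go(b2w([-65,-96,320]),o)
prev=np.array([-96,320]);
for t in [1.2,1.05,.9,.75,.6,.45,.3,.2,.1,0]:
    e=np.array([np.cos(t),np.sin(t)]);n=np.array([-e[1],e[0]])
    q=np.array([-124,124])+212*e+4*n-[11*np.sin(t),0]
    print(t,q.round(),"dy,dz tool",(q-prev).round(1)*[1,-1]);prev=q
E
```

```text
t 22.32 bin [-65.8 -95.6 395.3] turn [ 0.    -0.002  0.001] slide after turn [-0.8 -0.4 75.3] before [-0.9 -0.4 75.3] F [ 0.5  0.1 -0.2] w 0.0
1.2 [-61. 323.] dy,dz tool [34.8 -3. ]
1.05 [-32. 310.] dy,dz tool [29.6 13.2]
0.9 [ -4. 293.] dy,dz tool [27.6 17.3]
0.75 [ 21. 271.] dy,dz tool [24.9 21.1]
0.6 [ 43. 247.] dy,dz tool [21.6 24.4]
0.45 [ 60. 220.] dy,dz tool [17.9 27.2]
0.3 [ 74. 190.] dy,dz tool [13.7 29.3]
0.2 [ 81. 170.] dy,dz tool [ 6.7 20.4]
0.1 [ 85. 149.] dy,dz tool [ 4.6 20.9]
0 [ 88. 128.] dy,dz tool [ 2.6 21.1]
```

arm_command --moves '[{"slide":[0,0,35],"angular":[0,0,0],"gripper":0},{"slide":[0,0,37],"angular":[0,0,0],"gripper":0},{"slide":[0,17,0],"angular":[0,0,0],"gripper":0},{"slide":[0,17,0],"angular":[0,0,0],"gripper":0},{"slide":[0,15,6.5],"angular":[0,0,0],"gripper":0},{"slide":[0,15,6.5],"angular":[0,0,0],"gripper":0},{"slide":[0,14,8.5],"angular":[0,0,0],"gripper":0},{"slide":[0,14,8.5],"angular":[0,0,0],"gripper":0},{"slide":[0,12.5,10.5],"angular":[0,0,0],"gripper":0},{"slide":[0,12.5,10.5],"angular":[0,0,0],"gripper":0}]'

```text
time_s: 23.58
eef_pos: [0.5308, 0.1315, 0.2724]
eef_rot: [-0.0, -0.042, 0.999, -0.0]
ft_force: [-0.6, -0.4, 0.3]
width: 0.0001
```

```bash
cat >> h.py <<'E'
def lid():
    c=viewer.camera_params("top");p,d=viewer.camera("top")
    m=(mask(p,100,130,100,40)>0)&(d>0);vu=np.argwhere(m);z=d[m]
    W=w2b((np.c_[(vu[:,1]-c["cx"])/c["fx"]*z,(vu[:,0]-c["cy"])/c["fy"]*z,z]-c["t"])@c["R"])
    W=W[(abs(W[:,0])<110)&(W[:,1]>-140)&(W[:,1]<150)&(W[:,2]>110)]
    k=np.polyfit(W[:,1],W[:,2],1);print("lid",np.arctan(k[0]),"max",np.percentile(W,99,axis=0),len(W))
E
python3 -c "
from h import *
lid();go(b2w([-65,21,271]),orient([-1,0,0],[0,0,-1]))"
```

```text
lid 0.751180428854078 max [ 95.91611267  47.37836326 290.19015528] 7347
t 23.62 bin [-66.4  23.4 270.5] turn [-0.    -0.003  0.003] slide after turn [-1.4 -2.4 -0.5] before [-1.4 -2.4 -0.5] F [ 0.7  0.8 -2.7] w 0.4
```

The lid is following as planned, at 0.75 rad.

arm_command --moves '[{"slide":[0,11,12],"angular":[0,0,0],"gripper":0},{"slide":[0,10.5,12.2],"angular":[0,0,0],"gripper":0},{"slide":[0,9,13.6],"angular":[0,0,0],"gripper":0},{"slide":[0,9,13.6],"angular":[0,0,0],"gripper":0},{"slide":[0,7,14.7],"angular":[0,0,0],"gripper":0},{"slide":[0,7,14.7],"angular":[0,0,0],"gripper":0},{"slide":[0,4,10],"angular":[0,0,0],"gripper":0},{"slide":[0,3,10],"angular":[0,0,0],"gripper":0},{"slide":[0,2,10],"angular":[0,0,0],"gripper":0},{"slide":[0,2,10],"angular":[0,0,0],"gripper":0},{"slide":[0,1,10],"angular":[0,0,0],"gripper":0},{"slide":[0,0,8],"angular":[0,0,0],"gripper":0},{"slide":[0,0,3],"angular":[0,0,0],"gripper":0},{"slide":[0,0,0],"angular":[0,0,0],"gripper":0}]'

```text
time_s: 25.38
eef_pos: [0.5255, 0.1959, 0.1315]
eef_rot: [-0.0, -0.042, 0.999, -0.0]
ft_force: [-0.3, 0.4, 0.5]
width: 0.0006
```

```bash
python3 -c "
from h import *
lid();go(b2w([-65,88,128]),orient([-1,0,0],[0,0,-1]))"
```

```text
lid 0.026271404399706884 max [ 96.31212295 111.60493943 136.11668335] 9258
t 25.43 bin [-65.9  86.9 131.8] turn [-0.     0.     0.002] slide after turn [-0.9  1.1  3.8] before [-0.9  1.1  3.8] F [ 1.  -1.   0.4] w -0.0
```

arm_command --moves '[{"slide":[0,0,3],"angular":[0,0,0],"gripper":0},{"slide":[0,0,2],"angular":[0,0,0],"gripper":0},{"slide":[0,0,1],"angular":[0,0,0],"gripper":0},{"slide":[0,0,0],"angular":[0,0,0],"gripper":0}]'

```text
time_s: 25.92
eef_pos: [0.5258, 0.1962, 0.128]
eef_rot: [0.001, -0.042, 0.999, 0.0]
ft_force: [-5.0, -1.0, 9.2]
width: -0.0001
```

arm_command --moves '[{"slide":[0,0,-30],"angular":[0,0,0],"gripper":0},{"slide":[0,0,-40],"angular":[0,0,0],"gripper":0},{"slide":[0,0,-40],"angular":[0,0,0],"gripper":0},{"slide":[-8,30,0],"angular":[0,0,0],"gripper":0},{"slide":[-8,45,0],"angular":[0,0,0],"gripper":0},{"slide":[-2,45,0],"angular":[0,0,0],"gripper":0},{"slide":[0,43,0],"angular":[0,0,0],"gripper":0},{"slide":[0,0,20],"angular":[0,0,0],"gripper":0},{"slide":[0,0,35],"angular":[0,0,0],"gripper":0},{"slide":[0,0,22],"angular":[0,0,0],"gripper":0},{"slide":[0,0,0],"angular":[0,0,0],"gripper":0}]'

```text
time_s: 27.3
eef_pos: [0.529, 0.3594, 0.1562]
eef_rot: [-0.002, -0.042, 0.999, -0.001]
ft_force: [-0.3, -0.2, 0.8]
width: -0.0
```

```bash
python3 -c "
from h import *
lid();go(b2w([-48,181,155]),orient([-1,0,0],[0,0,-1]))"
```

```text
lid -0.002772690272769274 max [ 96.16558952 115.78743436 134.02486614] 10264
t 27.35 bin [-48.4 249.7 158.3] turn [-0.001 -0.001  0.002] slide after turn [ -0.4 -68.7   3.3] before [ -0.3 -68.7   3.4] F [ 0.7 -0.3  0.9] w -0.3
```

arm_command --moves '[{"slide":[0,-15,1],"angular":[0,0,0],"gripper":0},{"slide":[0,-10,0],"angular":[0,0,0],"gripper":0},{"slide":[0,-8,0],"angular":[0,0,0],"gripper":0},{"slide":[0,-8,0],"angular":[0,0,0],"gripper":0},{"slide":[0,-8,0],"angular":[0,0,0],"gripper":0},{"slide":[0,-8,0],"angular":[0,0,0],"gripper":0},{"slide":[0,-6,0],"angular":[0,0,0],"gripper":0},{"slide":[0,0,0],"angular":[0,0,0],"gripper":0}]'

```text
time_s: 28.35
eef_pos: [0.535, 0.2964, 0.1573]
eef_rot: [-0.0, -0.042, 0.999, -0.001]
ft_force: [-0.2, 0.3, 0.1]
width: -0.0003
```

arm_command --moves '[{"slide":[0,-3,0],"angular":[0,0,0],"gripper":0},{"slide":[0,-3,0],"angular":[0,0,0],"gripper":0},{"slide":[0,0,0],"angular":[0,0,0],"gripper":0}]'

```text
time_s: 28.72
eef_pos: [0.5354, 0.291, 0.1572]
eef_rot: [-0.0, -0.042, 0.999, -0.0]
ft_force: [-0.7, 1.0, -0.8]
width: -0.0
```

```bash
python3 -c "
from h import *
go(b2w([-48,181,155]),orient([-1,0,0],[0,0,-1]))
c=viewer.camera_params('top');p,d=viewer.camera('top')
for a,ce,m in blobs(mask(p,-6,6,110,60),25): print(a,ce,w2b(ray(c,ce,.17)[0]))
"
```

```text
t 28.73 bin [-48.4 180.8 157.2] turn [-0.001 -0.001  0.002] slide after turn [-0.4  0.2  2.2] before [-0.4  0.2  2.2] F [-0.7  1.  -0.8] w -0.0
131 [124.54198473 215.29770992] [-47.83447222 165.6347772  170.        ]
```

arm_command --moves '[{"slide":[0,-2,0],"angular":[0,0,0],"gripper":0},{"slide":[0,-2,0],"angular":[0,0,0],"gripper":0},{"slide":[0,0,0],"angular":[0,0,0],"gripper":0}]'

```text
time_s: 29.15
eef_pos: [0.5358, 0.2872, 0.1574]
eef_rot: [-0.0, -0.042, 0.999, -0.0]
ft_force: [-1.4, 1.7, -0.2]
width: 0.0002
```

arm_command --moves '[{"slide":[0,-2,0],"angular":[0,0,0],"gripper":0},{"slide":[0,-1.5,0],"angular":[0,0,0],"gripper":0},{"slide":[0,0,0],"angular":[0,0,0],"gripper":0}]'

```text
time_s: 29.52
eef_pos: [0.5359, 0.2869, 0.1576]
eef_rot: [0.0, -0.043, 0.999, 0.003]
ft_force: [-0.7, 11.8, -1.5]
width: 0.0004
```

The bolt is at its stop (12 N). I back off and look.

arm_command --moves '[{"slide":[0,10,0],"angular":[0,0,0],"gripper":0},{"slide":[0,25,0],"angular":[0,0,0],"gripper":0},{"slide":[0,15,-20],"angular":[0,0,0],"gripper":0},{"slide":[0,0,-45],"angular":[0,0,0],"gripper":0},{"slide":[0,0,-45],"angular":[0,0,0],"gripper":0},{"slide":[0,0,0],"angular":[0,0,0],"gripper":0}]'

```text
time_s: 30.28
eef_pos: [0.5332, 0.3348, 0.2727]
eef_rot: [0.003, -0.042, 0.999, 0.002]
ft_force: [0.6, -0.2, -0.6]
width: 0.0001
```

```bash
python3 -c "
from h import *
lid();go(b2w([-48,181,155]),orient([-1,0,0],[0,0,-1]))
c=viewer.camera_params('top');p,d=viewer.camera('top');cv2.imwrite('pics/t9.png',p[:,:,::-1])
for a,ce,m in blobs(mask(p,-6,6,110,60),25): print(a,ce,w2b(ray(c,ce,.17)[0]))
for nm,h in(('green',(50,80)),('orange',(6,18))):
  for a,ce,m in blobs(mask(p,*h,110,60),300): print(nm,a,ce.round(1))
"
```

```text
lid -0.0026440695283163245 max [ 95.94795715 115.11962792 134.01030188] 10070
t 30.32 bin [-47.7 224.5 269.7] turn [0.002 0.003 0.002] slide after turn [  0.3 -43.5 114.7] before [  0.8 -43.7 114.7] F [ 0.6  0.1 -1.1] w -0.1
148 [126.49324324 215.60135135] [-48.74158223 161.72120659 170.        ]
green 706 [288.4 132. ]
green 347 [73.9 73.9]
green 472 [391.9 273.5]
orange 3612 [39.  62.6]
orange 2090 [475.7  75.3]
orange 1937 [533.7  75.7]
orange 329 [200.9 277.3]
```

View pics/t9.png

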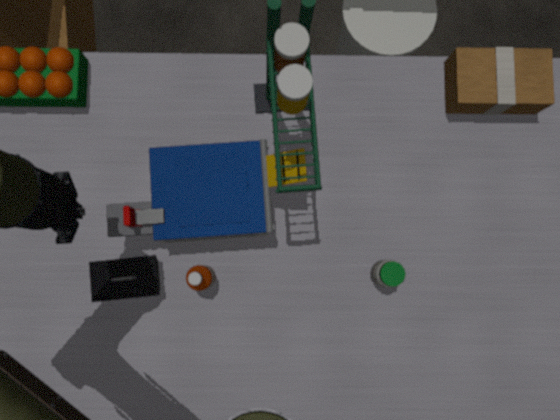

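The lid is shut (210,190), the bolt's tongue lies over it (fin at (127,215)), the other objects are where they were, and the arm is clear.

```bash
python3 -c "
from h import *
print(robot.job_done())"
```

```text
the job is handed in; nothing more can be done
None
```

The red-capped jar is standing in the chill bin with the lid shut and the bolt home. I handed the job in at about 30 s of the 72 s allowed; no verdict is reported.

I slid the bolt out about 38 mm and pressed the paddle with a leaning tool until the lid stood at 1.19 rad. I set the jar on the bin floor near bin (0, 55) mm, pushed the lid shut on its upper face, and pushed the bolt in until it stopped at 12 N.

- **Lid:** the top camera's depth gives about 0.00 rad after closing.
- **Bolt:** the fin is back at bin y 162 mm, against 164 mm at the start by the same camera, which is home to within the measurement error.
- **Jar:** a wrist view just after release showed it upright. It is hidden under the shut lid, so I could not check it again.
- **Other objects:** the green-capped jar and the sauce bottle are at the same pixels as at the start to within 0.1. The pan looks unmoved, judged by eye only.
- **Arm and shelf:** I saw no sign of the shelf being touched. The arm stands clear of everything.

No check failed. The first bin pose was 2–3 mm off in the wrist view, and I corrected it before moving on to the paddle.

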